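# Let the tin out of the tin dispenser without slamming its lid

## Robot

A 6-joint arm with a two-finger parallel gripper is mounted at the origin on a cart in front of the work surface, level with it; the furniture and walls round the work are solid. World frame = base frame: x ahead of the robot, y to its left, z up, the work surface at z = 0. Lengths are in m, angles in rad, forces in N, time in s.
With the tool pointing down it reaches from about 0.35 to 0.875 m from the base axis. Payload 15.5 kg.
Tool frame: the origin (TCP) lies on the front face of the gripper's body, between the roots of the fingers; the fingertips stand 73 mm ahead of it and the grasp point (between the pads) lies 54 mm ahead of it; y points along the fingers, z is the direction in which the jaws open and shut, and the axes are right-handed (so a half turn about y gives the same grasp; the last joint's range is limited). The gripper opens to 85 mm and grips with 20 to 120 N. Pads are 22 mm wide; open, the fingers measure 114 mm over their backs; the gripper's body (76 mm by 85 mm) begins 54 mm behind the grasp point. The pads swing forward as they close: fully open they stand 13 mm farther back than shut.
Start: joints at [-1.369, 0.494, 1.345, -0, 1.302, -0.096], TCP at [0.183, -0.597, 0.304] pointing down, gripper open.
Joint ranges: [-2.91, 2.91], [-0.82, 2.16], [0.22, 2.67], [-1.22, 4.37], [0.12, 2.79], [-3.08, 3.08]. Speed limits (rad/s): [1.89, 1.89, 2.57, 3.01, 3.01, 3.01].

## Interface

Orientations are given as a unit quaternion [w, x, y, z].
In Python, from bench import r gives the robot as it stands.
- The arm moves only by the shell command python3 -m handwheel 'ROWS' [FORCE]. ROWS is a JSON object of lists of equal length, an entry for each row: "linear": the shift along the tool's x, y, z in cm, a list of three; "delta_rot": the turn, a rotation vector about the tool's x, y, z in degrees, a list of three; "hand": the opening in per cent of the stroke, from 0 (shut) to 100 (fully open). In form: {"linear": [[tx, ty, tz], ...], "delta_rot": [[ax, ay, az], ...], "hand": [hand, ...]}. A call has exactly 5 rows; each row shifts and turns the commanded pose from where the row before left it, along the tool's axes as they then stand; what a row does not reach is not made up. A row lasts 1/12 s, in which the tool goes at most 41.7 mm and 7.16 degrees, less where a joint would pass 70% of its speed; a pose out of reach is approached as far as the arm can. A call with a gripper value outside its range is refused whole. The fingers move at their own pace and stop on an object; FORCE is the grip in N (left out, the last holds). Time passes only in rows, so rows that do not move let the fingers close, or fill a call up. It gives the time, the measured TCP pose, the force and the opening at its end, in the units of the state.
- r.state(): the state, without advancing time (a new reading comes with each control period).
- r.snapshot(name): name is "side" or "top"; returns a dict with "frame" (400x640x3 uint8, blue, green, red), "range_z" (400x640 float32, m along the optical axis (not along the pixel's ray), 0 where there is no reading), "intrinsics" (3x3 intrinsics, pixels), "R" (3x3) and "t" (3): a world point X has camera coordinates R X + t. Camera axes: x right, y down, z forward; pixel columns grow to the right and rows downward; lengths in m; the calibration is good to about 2 mm. A picture is of the moment at which its call begins.
- r.sign_off(): hands the job in, once; it reports no verdict.
Trained networks look in the newest picture that a camera, given by its name, has taken for a name from the list of things; names that differ only in an ending like _2 or _b are one class to them, and where a whole thing is asked for, a point or a joint stands for the part that bears it (a point fixed in the world has none). Each returns a list of dicts, best first, with "p" (0 to 1); they miss things now and then, are a little off and sometimes report something else, mostly with a low value. They report only what shows in the picture. A call takes as long as a camera call. They do not tell look-alikes from the thing itself.
- r.cut_out(camera, name): "mask" (400x640 bool, what is visible of it) and "location" ([column, row] in pixels, amid what is visible of it).
- r.mark_of(camera, name): "location" ([column, row] in pixels: a listed point, or the origin of a listed thing).
The state is a dict: "t": time; "joint_positions": joint angles; "joint_vel": joint speeds; "effort": joint torques, N m; "ee_pos": TCP position; "tool_rot": TCP orientation; "contact_force": force on the tool from outside, world axes, zero at the start; "ft_torque": the same for the moment, N m; "gripper_width": finger opening in m.
Only numpy, scipy, OpenCV 4.12 (cv2) and the standard library are available. Lean on these libraries where they do the work, as an engineer would, in place of code of your own. Each camera call takes 0.05 s, during which the arm holds its last target.

## Task

Press the red-padded lever of the white tin dispenser right down with the fingertips so that its lid swings fully open and the tin rolls out into the tray by itself. Then ease the lever back up under your fingers, so that the lid comes gently all the way down and never falls or slams shut, and leave the tin lying in the tray. Work by the lever only: do not touch the lid or the tin, lift nothing, and leave the other things on the worktop where they stand.

Things in the scene. Friction and masses are not known exactly. Their poses are not given: they have to be found in the camera images.
- hopper: White tin dispenser, fixed. Origin on the worktop under it; -x points out of its mouth to the robot (yaw to 0.35 rad), z up. Box x -35 to 130 mm, y +-55, 150 high, open top, with a 12 degree steel ramp down to the mouth at x = -40; tray in front x -221 to -40, rims 40 to 45 high. Grey link housing on the -y side to y = -75, 147 high. Only the lever pad is higher than 150 mm.
- lid: The lid that closes the mouth: a clear flap in a green frame, 108 mm wide, 96 mm long, hanging from an axle at x = -40 mm, 137 mm above the worktop (origin: middle of the axle). It swings out and up over the tray.
- lid_angle (a joint): Opening of the lid: 0 = shut (hanging straight down), 1.5 rad = fully open (lever right down). It is linked to the lever: 3.33 x the lever's angle. A spring shuts it: let go, it slams at several rad/s.
- lever_angle (a joint): Angle of the lever: 0 = up (rest), 0.45 rad = right down, at its stop. Arm 120 mm long from a pivot at hopper x +30 mm, 125 mm high, pointing to the hopper's -x; at rest it rises 0.22 rad toward the pad, right down it falls as much. Pressing at the pad takes about 3 to 6 N; a spring brings it back up.
- lever_pad (a point): Middle of the top face of the red pad on the lever's end (40 mm along the arm, 36 across, 9 thick), 115 mm to the hopper's -y, beside the tray. Top about 161 mm above the worktop at rest, 109 right down (52 mm travel, almost straight down). Nothing stands above or under it. Raising it at 20 to 40 mm/s shuts the lid gently; over about 80 mm/s counts as slamming.
- tray_center (a point): Middle of the tray's floor, 130 mm in front (-x) of the hopper's origin, 19 mm above the worktop.
- pepper_mill: brown wooden pepper mill, 58x58x150 mm, standing at the back right. Bystander, loose; origin at the centre of its underside.
- salt_shaker: glass salt shaker with a metal top, 44x44x90 mm, standing at the back right. Bystander, loose; origin at the centre of its underside.
- oil_bottle: oil bottle, 58x58x281 mm, standing at the back. Bystander, loose; origin at the centre of its underside.
- jam_jar: jam jar, 58x62x99 mm, standing on the chopping board at the right. Bystander, loose; origin at the centre of its underside.
- glass: drinking glass, 80x80x91 mm, front left. Bystander, loose; origin at the centre of its underside.
- spice_jar_red: spice jar with a red cap, 39x39x91 mm, at the left. Bystander, loose; origin at the centre of its underside.
- spice_jar_green: spice jar with a green cap, 39x39x83 mm, at the left. Bystander, loose; origin at the centre of its underside.
- toothpicks: glass pot of toothpicks, 41x41x64 mm, right of the middle. Bystander, loose; origin at the centre of its underside.
- tin: The tin (round food tin, green label, 75 mm across, 58 mm long, 0.26 kg, loose). It starts on the ramp behind the lid, lying on its side, its axis across the ramp; once the lid is open it rolls out within about two seconds and rests against the tray's front rim. Origin: centre of its bottom end; z along its axis.
- tin_center (a point): Centre of the tin, 29 mm along its axis from either end.
Things that resemble listed ones, but are neither listed nor needed, are in the scene too. Leave any orange look-alike of the tin alone.

How it is judged:
By the outcome, as a careful person would: the job done as asked, in the order asked, and still so for the second after the job is handed in, with the robot touching nothing.
It also fails if it takes over 35 s, if anything falls off the work surface, if the arm or the gripper's body presses on something with over 40 N, if the wrist force passes 120 N, or if a joint passes its speed limit or range.

## Working session

There is one attempt and no reset: what is moved stays moved. The work goes in short steps, Python scripts to look and compute and a shell command to move; the robot and the scene stay as the last step left them, time stands still between calls to the robot, and variables do not carry over. Pictures are saved under pics/ and viewed, and the job is handed in when it is done.

```bash
ls; mkdir -p pics
cat > h.py <<'E'
import numpy as np,cv2
from bench import r
def w(s,px,z=None):
    u,v=px;K=s["intrinsics"];R=np.array(s["R"]);t=np.array(s["t"])
    z=float(s["range_z"][int(round(v)),int(round(u))]) if z is None else z
    return R.T@(np.linalg.inv(K)@np.array([u,v,1])*z-t)
def proj(s,X):
    c=np.array(s["R"])@np.array(X)+s["t"];p=s["intrinsics"]@c;return p[:2]/p[2]
E
python3 - <<'E'
from h import *
np.set_printoptions(precision=4,suppress=True)
print(r.state())
for c in("top","side"):
    s=r.snapshot(c);cv2.imwrite(f"pics/{c}0.png",s["frame"])
    for n in("lever_pad","hopper","lid","tray_center"):
        for d in r.mark_of(c,n)[:2]: print(c,n,d["p"],d["location"],w(s,d["location"]))
E
```

```text
pics
{'t': 0.0, 'joint_positions': array([-1.3685,  0.4942,  1.3461, -0.    ,  1.3025, -0.0955]), 'joint_vel': array([-0.0017, -0.    ,  0.0017,  0.0007,  0.0015,  0.0005]), 'effort': array([ -0.0005, -88.2163, -38.3875,   0.    ,   0.0103,   0.    ]), 'ee_pos': array([ 0.1833, -0.5972,  0.3033]), 'tool_rot': array([ 0.1049, -0.1049,  0.6997, -0.6989]), 'contact_force': array([ 0.3699, -0.0939,  0.2763]), 'ft_torque': array([-0.0249, -0.0081, -0.0094]), 'gripper_width': 0.08520063229578748}
top lever_pad 0.62 [315.6, 230.0] [0.4594 0.0779 0.1661]
top hopper 0.94 [292.9, 195.4] [0.5758 0.1513 0.1078]
top lid 0.65 [286.4, 194.8] [0.5777 0.1719 0.1113]
top lid 0.5 [283.6, 206.0] [0.5386 0.1786 0.1385]
top tray_center 0.88 [278.7, 235.8] [0.4507 0.207  0.0222]
side lever_pad 0.64 [324.1, 228.6] [0.4636 0.0852 0.16  ]
side hopper 0.93 [278.4, 247.1] [0.5382 0.1884 0.0995]
side lid 0.85 [278.4, 238.3] [0.5545 0.1713 0.1058]
```

View pics/top0.png

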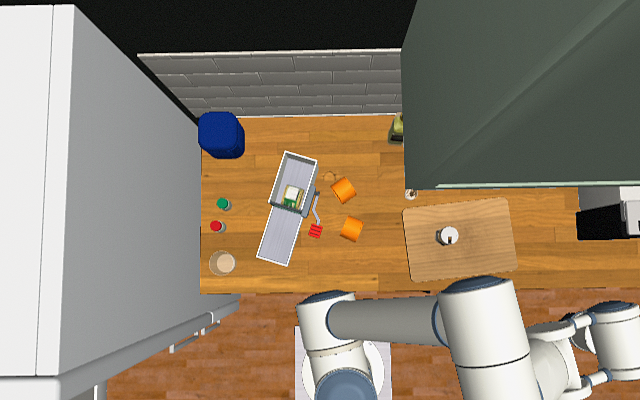

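View pics/side0.png

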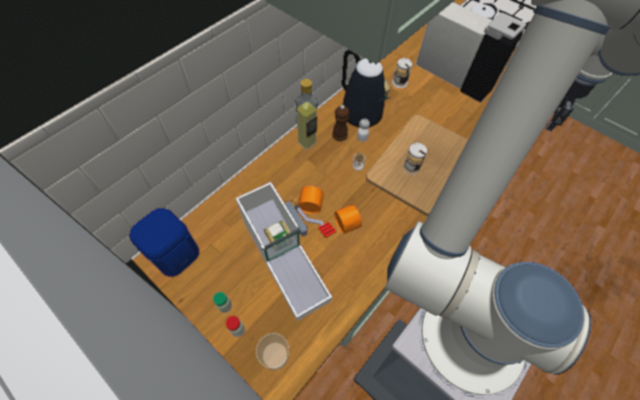

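Run:
```python
from h import *
np.set_printoptions(precision=4,suppress=True)
for c in("top","side"):
    s=r.snapshot(c)
    f=s["frame"].astype(int);m=(f[...,2]>120)&(f[...,1]<70)&(f[...,0]<70)
    n,l,st,ce=cv2.connectedComponentsWithStats(m.astype(np.uint8))
    for i in range(1,n):
        if st[i,4]>30:
            v,u=np.nonzero(l==i);P=np.array([w(s,(a,b)) for a,b in zip(u,v) if s["range_z"][b,a]>0])
            T=P[P[:,2]>.15]
            print(c,st[i],ce[i],np.median(P,0)); 
            if len(T)>10: print("  top",len(T),T.mean(0),T.min(0),T.max(0))
    cv2.imwrite(f"pics/{c}_crop.png",cv2.resize(f[150:300,200:380].astype(np.uint8),None,fx=4,fy=4))
```

```text
top [210 221  12  10  90] [215.2    225.4778] [0.4853 0.406  0.0902]
top [308 224  15  14 133] [314.9023 230.5789] [0.4572 0.0799 0.1622]
  top 133 [0.4579 0.0802 0.1617] [0.4379 0.0582 0.1509] [0.4785 0.1017 0.1705]
side [319 223  17  14 148] [326.6486 229.473 ] [0.4567 0.0832 0.1608]
  top 148 [0.4567 0.0829 0.1607] [0.4361 0.0633 0.1537] [0.4786 0.1025 0.1658]
side [226 316  14  14 150] [232.26 322.58] [0.483  0.4079 0.09  ]
```

The top view shows the dispenser at about (287,205) and its red pad at (315,230). In the side view the pad is at (326,229). The only other red thing is the spice jar cap at (215,225) top, which is smaller, round, at the left and only 90 mm high. The pad is at about (0.457, 0.082, 0.161), which matches its described position beside the tray.

```bash
cat >> h.py <<'E'
from scipy.spatial.transform import Rotation as Ro
def go(X):
    s=r.state();q=s["tool_rot"];M=Ro.from_quat([q[1],q[2],q[3],q[0]]).as_matrix()
    print("t",s["t"],"pos",s["ee_pos"].round(4),"F",s["contact_force"].round(1),"grip",round(s["gripper_width"],4));print(M.round(3))
    print("tool shift cm",(M.T@(np.array(X)-s["ee_pos"])*100).round(2))
E
python3 - <<'E'
from h import *
go([.457,.082,.262])
E
```

```text
t 0.6 pos [ 0.1834 -0.5975  0.3039] F [0.2 0.9 0.9] grip 0.0853
[[-0.956 -0.     0.293]
 [-0.293  0.    -0.956]
 [ 0.    -1.    -0.   ]]
tool shift cm [-46.09   4.19 -56.93]
```

View pics/top_crop.png

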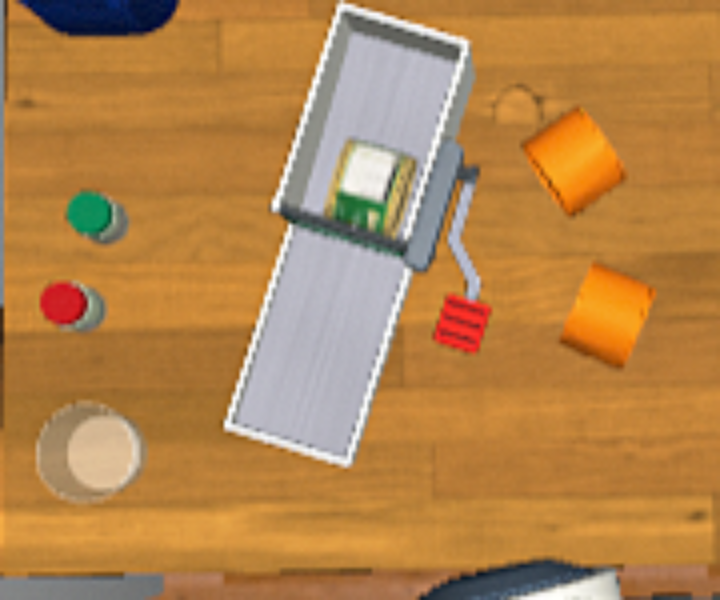

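The enlarged crop shows the red pad at (463,323) on the grey lever, right of the tray, with the green-label tin behind the lid. The two orange look-alikes, at (575,160) and (608,315), are clear of the pad.

```bash
python3 -m handwheel '{"linear":[[-2.2,0,-2.7],[-2.2,0,-2.7],[-2.2,0,-2.7],[-2.2,0,-2.7],[-2.2,0,-2.7]],"delta_rot":[[0,0,0],[0,0,0],[0,0,0],[0,0,0],[0,0,0]],"hand":[0,0,0,0,0]}' 20
```

```text
t: 1.02
ee_pos: [0.2492, -0.4346, 0.3039]
tool_rot: [-0.105, 0.105, -0.699, 0.699]
contact_force: [-0.5, -0.2, 0.1]
gripper_width: 0.0255
```

```bash
python3 -m handwheel '{"linear":[[-2.2,0,-2.7],[-2.2,0,-2.7],[-2.2,0,-2.7],[-2.2,0,-2.7],[-2.2,0,-2.7]],"delta_rot":[[0,0,0],[0,0,0],[0,0,0],[0,0,0],[0,0,0]],"hand":[0,0,0,0,0]}' 20
```

```text
t: 1.43
ee_pos: [0.3147, -0.2733, 0.3041]
tool_rot: [-0.105, 0.105, -0.699, 0.699]
contact_force: [0.6, -0.1, -0.2]
gripper_width: -0.0002
```

```bash
python3 -m handwheel '{"linear":[[-2.2,0,-2.7],[-2.2,0,-2.7],[-2.2,0,-2.7],[-2.2,0,-2.7],[-2.2,0,-2.7]],"delta_rot":[[0,0,0],[0,0,0],[0,0,0],[0,0,0],[0,0,0]],"hand":[0,0,0,0,0]}' 20; python3 -c "
from h import *
go([.457,.082,.262])"
```

```text
t: 1.85
ee_pos: [0.3803, -0.1119, 0.3041]
tool_rot: [-0.105, 0.105, -0.699, 0.699]
contact_force: [0.6, -0.8, 0.1]
gripper_width: -0.0002
t 1.85 pos [ 0.3803 -0.1119  0.3041] F [ 0.6 -0.8  0.1] grip -0.0002
[[-0.956  0.001  0.293]
 [-0.293 -0.    -0.956]
 [-0.001 -1.     0.   ]]
tool shift cm [-13.01   4.21 -16.29]
```

```bash
python3 -m handwheel '{"linear":[[-2.2,0,-2.7],[-2.2,0.5,-2.7],[-2.2,1,-2.7],[-2.2,1,-2.7],[-2.2,1,-2.7]],"delta_rot":[[0,0,0],[0,0,0],[0,0,0],[0,0,0],[0,0,0]],"hand":[0,0,0,0,0]}' 20; python3 -m handwheel '{"linear":[[-1,0.4,-1.5],[-0.6,0,-0.8],[0,0,0],[0,0,0],[0,0,0]],"delta_rot":[[0,0,0],[0,0,0],[0,0,0],[0,0,0],[0,0,0]],"hand":[0,0,0,0,0]}' 20
python3 - <<'E'
from h import *
go([.457,.082,.240])
for c in("top","side"):
    s=r.snapshot(c);cv2.imwrite(f"pics/{c}1.png",cv2.resize(s["frame"][140:290,210:390],None,fx=4,fy=4))
E
```

```text
t: 2.27
ee_pos: [0.446, 0.0497, 0.2687]
tool_rot: [-0.105, 0.105, -0.699, 0.699]
contact_force: [1.6, -0.6, 0.0]
gripper_width: -0.0
t: 2.68
ee_pos: [0.4539, 0.0736, 0.2652]
tool_rot: [-0.105, 0.105, -0.699, 0.699]
contact_force: [-0.7, -0.3, 0.6]
gripper_width: 0.0
t 2.6833 pos [0.4539 0.0736 0.2652] F [-0.7 -0.3  0.6] grip 0.0
[[-0.956  0.     0.293]
 [-0.293 -0.    -0.956]
 [-0.    -1.     0.   ]]
tool shift cm [-0.54  2.52 -0.71]
```

View pics/side1.png

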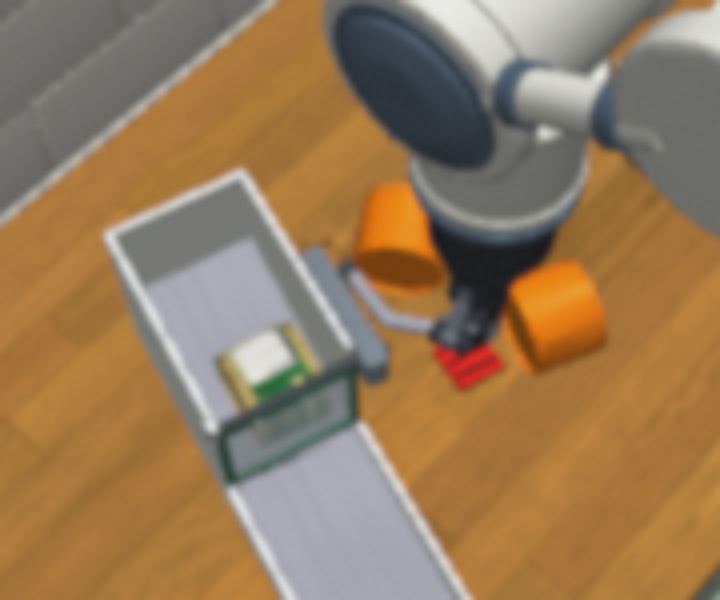

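View pics/top1.png

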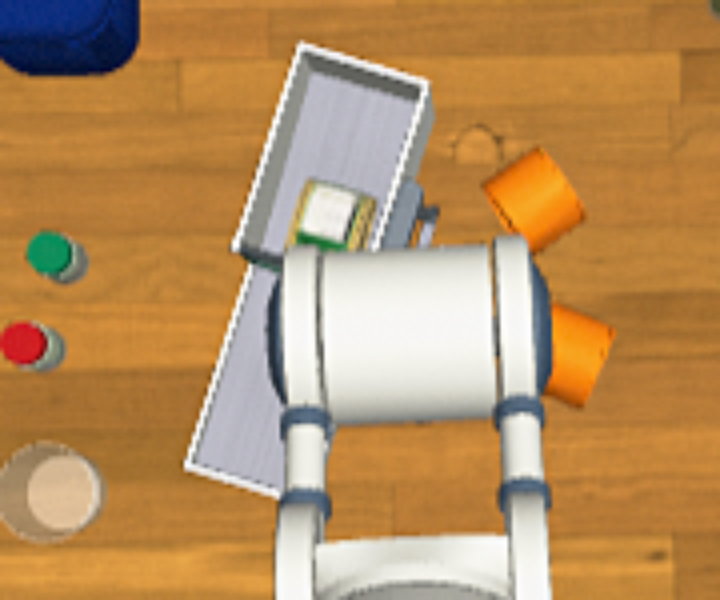

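```bash
python3 -m handwheel '{"linear":[[-0.3,0.5,-0.4],[-0.2,0.6,-0.3],[0,0.5,0],[0,0.4,0],[0,0.2,0]],"delta_rot":[[0,0,0],[0,0,0],[0,0,0],[0,0,0],[0,0,0]],"hand":[0,0,0,0,0]}' 20; python3 -m handwheel '{"linear":[[0,0.3,0],[0,0.3,0],[0,0.3,0],[0,0.3,0],[0,0.2,0]],"delta_rot":[[0,0,0],[0,0,0],[0,0,0],[0,0,0],[0,0,0]],"hand":[0,0,0,0,0]}' 20
python3 - <<'E'
from h import *
go([.457,.082,.182])
s=r.snapshot("side");cv2.imwrite(f"pics/side2.png",cv2.resize(s["frame"][140:290,210:390],None,fx=4,fy=4))
E
```

```text
t: 3.2
ee_pos: [0.4565, 0.0827, 0.242]
tool_rot: [0.105, -0.105, 0.699, -0.699]
contact_force: [0.1, -0.3, 0.1]
gripper_width: 0.0001
t: 3.62
ee_pos: [0.4567, 0.0827, 0.2286]
tool_rot: [0.105, -0.105, 0.699, -0.699]
contact_force: [-0.8, 0.3, 3.6]
gripper_width: -0.0002
t 3.6167 pos [0.4567 0.0827 0.2286] F [-0.8  0.3  3.6] grip -0.0002
[[-0.956 -0.     0.293]
 [-0.293  0.    -0.956]
 [ 0.    -1.    -0.   ]]
tool shift cm [-0.01  4.66  0.07]
```

View pics/side2.png

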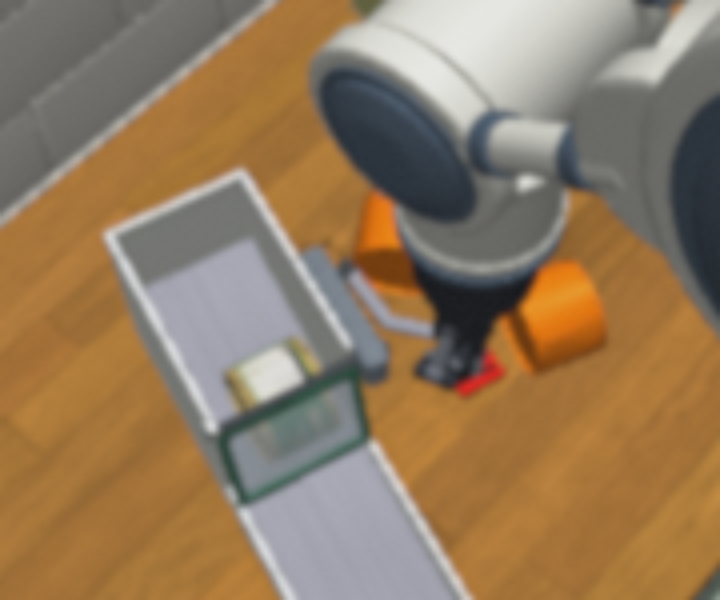

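Contact on the pad (3.6 N); the lid is just starting to open. I'll check that the fingertips are centred on the pad.

Run:
```python
from h import *
s=r.snapshot("side");f=s["frame"].copy()
print("tip px",[(proj(s,[.4567,.0827,.1556])-[210,140])*4],"pad est",(proj(s,[.4567,.083,.161])-[210,140])*4)
cv2.imwrite("pics/side3.png",cv2.resize(f[210:250,300:350],None,fx=14,fy=14,interpolation=cv2.INTER_CUBIC))
print((proj(s,[.4567,.0827,.1556])-[300,210])*14)
```

```text
tip px [array([466.40013091, 361.02086217])] pad est [466.39476309 357.71601516]
[372.40045818 283.57301761]
```

View pics/side3.png

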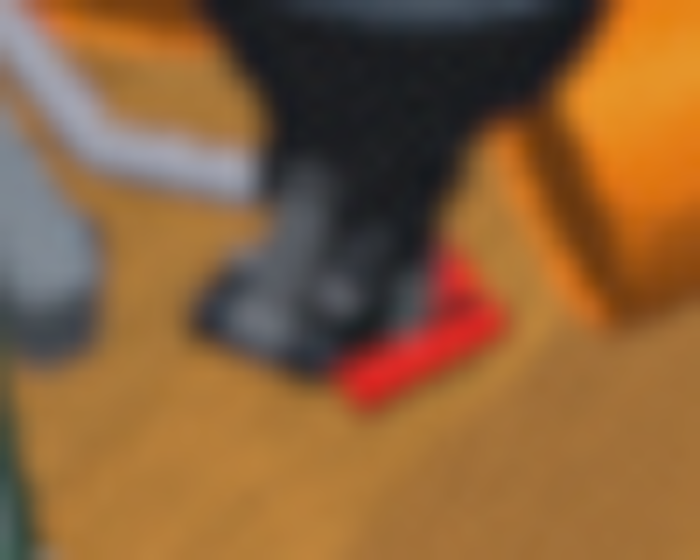

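Fingertips are centred on the pad. Pressing down.

```bash
for i in 1; do python3 -m handwheel '{"linear":[[0,0.3,0],[0,0.3,0],[0,0.3,0],[0,0.3,0],[0,0.3,0]],"delta_rot":[[0,0,0],[0,0,0],[0,0,0],[0,0,0],[0,0,0]],"hand":[0,0,0,0,0]}' 20; done; python3 -m handwheel '{"linear":[[0,0.3,0],[0,0.3,0],[0,0.3,0],[0,0.3,0],[0,0.3,0]],"delta_rot":[[0,0,0],[0,0,0],[0,0,0],[0,0,0],[0,0,0]],"hand":[0,0,0,0,0]}' 20
```

```text
t: 4.13
ee_pos: [0.4567, 0.0827, 0.2135]
tool_rot: [0.105, -0.105, 0.699, -0.699]
contact_force: [-2.7, 1.4, 3.4]
gripper_width: -0.0
t: 4.55
ee_pos: [0.4565, 0.0827, 0.1985]
tool_rot: [0.105, -0.105, 0.699, -0.699]
contact_force: [-5.0, 2.0, 6.0]
gripper_width: 0.0001
```

```bash
python3 -m handwheel '{"linear":[[0,0.3,0],[0,0.3,0],[0,0.3,0],[0,0.3,0],[0,0.2,0]],"delta_rot":[[0,0,0],[0,0,0],[0,0,0],[0,0,0],[0,0,0]],"hand":[0,0,0,0,0]}' 20;python3 - <<'E'
from h import *
go([.457,.082,.182])
for c in("top","side"):
    s=r.snapshot(c);cv2.imwrite(f"pics/{c}4.png",cv2.resize(s["frame"][140:290,210:390],None,fx=4,fy=4))
E
```

```text
t: 4.97
ee_pos: [0.457, 0.0826, 0.1846]
tool_rot: [-0.105, 0.105, -0.699, 0.699]
contact_force: [-2.8, -0.2, 5.7]
gripper_width: 0.0001
t 4.9667 pos [0.457  0.0826 0.1846] F [-2.8 -0.2  5.7] grip 0.0001
[[-0.956  0.     0.293]
 [-0.293 -0.    -0.956]
 [-0.    -1.     0.   ]]
tool shift cm [0.02 0.26 0.06]
```

View pics/side4.png

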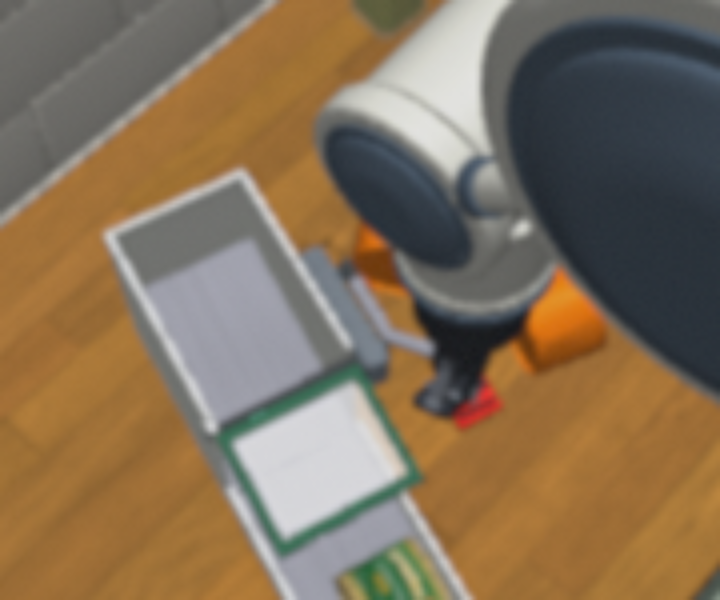

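The lid is nearly fully open (green frame around (320,460)) and the tin has already rolled into the tray at (395,575). I'll press the last few mm to the stop.

```bash
python3 -m handwheel '{"linear":[[0,0.1,0],[0,0.1,0],[0,0.1,0],[0,0,0],[0,0,0]],"delta_rot":[[0,0,0],[0,0,0],[0,0,0],[0,0,0],[0,0,0]],"hand":[0,0,0,0,0]}' 20
```

```text
t: 5.48
ee_pos: [0.4573, 0.0826, 0.182]
tool_rot: [-0.105, 0.105, -0.699, 0.699]
contact_force: [-1.8, -0.8, 10.2]
gripper_width: 0.0002
```

```bash
python3 -m handwheel '{"linear":[[0,0.05,0],[0,0.05,0],[0,0,0],[0,0,0],[0,0,0]],"delta_rot":[[0,0,0],[0,0,0],[0,0,0],[0,0,0],[0,0,0]],"hand":[0,0,0,0,0]}' 20
python3 - <<'E'
from h import *
go([.457,.082,.182])
for c in("top","side"):
    s=r.snapshot(c);cv2.imwrite(f"pics/{c}5.png",cv2.resize(s["frame"][160:310,210:390],None,fx=4,fy=4))
E
```

```text
t: 5.9
ee_pos: [0.4573, 0.0826, 0.1814]
tool_rot: [-0.105, 0.104, -0.699, 0.699]
contact_force: [-3.8, -1.2, 19.0]
gripper_width: -0.0002
t 5.9 pos [0.4573 0.0826 0.1814] F [-3.8 -1.2 19. ] grip -0.0002
[[-0.956  0.002  0.294]
 [-0.294 -0.    -0.956]
 [-0.001 -1.     0.001]]
tool shift cm [ 0.05 -0.06  0.05]
```

View pics/side5.png

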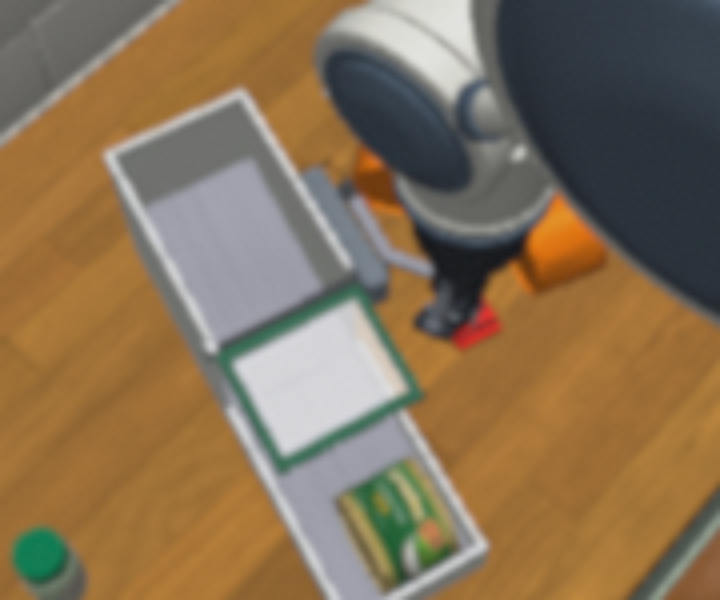

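The lever is at its stop (19 N), the lid is fully open and the tin lies against the front rim at about (400,530). Now I'll ease it up at about 24 mm/s.

```bash
python3 -m handwheel '{"linear":[[0,0,0],[0,0,0],[0,-0.1,0],[0,-0.2,0],[0,-0.2,0]],"delta_rot":[[0,0,0],[0,0,0],[0,0,0],[0,0,0],[0,0,0]],"hand":[0,0,0,0,0]}' 20; python3 -m handwheel '{"linear":[[0,-0.2,0],[0,-0.2,0],[0,-0.2,0],[0,-0.2,0],[0,-0.2,0]],"delta_rot":[[0,0,0],[0,0,0],[0,0,0],[0,0,0],[0,0,0]],"hand":[0,0,0,0,0]}' 20
```

```text
t: 6.42
ee_pos: [0.457, 0.0826, 0.1859]
tool_rot: [-0.105, 0.105, -0.699, 0.699]
contact_force: [-2.8, 0.3, 5.2]
gripper_width: 0.0001
t: 6.83
ee_pos: [0.4565, 0.0827, 0.1958]
tool_rot: [0.105, -0.105, 0.699, -0.699]
contact_force: [-4.8, 2.0, 4.1]
gripper_width: -0.0003
```

```bash
python3 -m handwheel '{"linear":[[0,-0.2,0],[0,-0.2,0],[0,-0.2,0],[0,-0.2,0],[0,-0.2,0]],"delta_rot":[[0,0,0],[0,0,0],[0,0,0],[0,0,0],[0,0,0]],"hand":[0,0,0,0,0]}' 20; python3 -m handwheel '{"linear":[[0,-0.2,0],[0,-0.2,0],[0,-0.2,0],[0,-0.2,0],[0,-0.2,0]],"delta_rot":[[0,0,0],[0,0,0],[0,0,0],[0,0,0],[0,0,0]],"hand":[0,0,0,0,0]}' 20
```

```text
t: 7.25
ee_pos: [0.4569, 0.0826, 0.2061]
tool_rot: [-0.105, 0.105, -0.699, 0.699]
contact_force: [-2.5, -0.1, 4.0]
gripper_width: 0.0
t: 7.67
ee_pos: [0.4575, 0.0826, 0.2163]
tool_rot: [-0.105, 0.104, -0.699, 0.699]
contact_force: [2.9, -0.4, 3.3]
gripper_width: -0.0001
```

```bash
python3 -m handwheel '{"linear":[[0,-0.2,0],[0,-0.2,0],[0,-0.2,0],[0,-0.2,0],[0,-0.2,0]],"delta_rot":[[0,0,0],[0,0,0],[0,0,0],[0,0,0],[0,0,0]],"hand":[0,0,0,0,0]}' 20
python3 - <<'E'
from h import *
go([.457,.082,.234])
s=r.snapshot("side");cv2.imwrite(f"pics/side6.png",cv2.resize(s["frame"][160:310,210:390],None,fx=4,fy=4))
E
```

```text
t: 8.08
ee_pos: [0.4569, 0.0827, 0.2261]
tool_rot: [0.105, -0.105, 0.699, -0.699]
contact_force: [2.1, -0.9, 3.3]
gripper_width: -0.0001
t 8.0833 pos [0.4569 0.0827 0.2261] F [ 2.1 -0.9  3.3] grip -0.0001
[[-0.956  0.     0.293]
 [-0.293  0.    -0.956]
 [-0.    -1.    -0.   ]]
tool shift cm [ 0.01 -0.79  0.07]
```

View pics/side6.png

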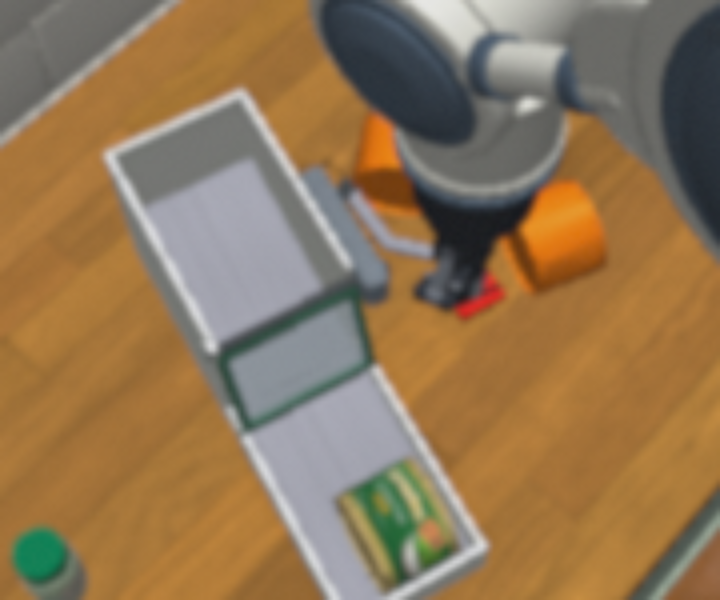

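The lid is almost shut and still held by the lever, with the tin lying in the tray at (400,530). I'll slow down for the last part.

```bash
python3 -m handwheel '{"linear":[[0,-0.15,0],[0,-0.15,0],[0,-0.15,0],[0,-0.15,0],[0,-0.15,0]],"delta_rot":[[0,0,0],[0,0,0],[0,0,0],[0,0,0],[0,0,0]],"hand":[0,0,0,0,0]}' 20; python3 -m handwheel '{"linear":[[0,-0.15,0],[0,-0.15,0],[0,-0.15,0],[0,-0.15,0],[0,-0.15,0]],"delta_rot":[[0,0,0],[0,0,0],[0,0,0],[0,0,0],[0,0,0]],"hand":[0,0,0,0,0]}' 20
```

```text
t: 8.55
ee_pos: [0.4568, 0.0827, 0.2335]
tool_rot: [0.105, -0.105, 0.699, -0.699]
contact_force: [1.6, -0.5, 1.6]
gripper_width: 0.0001
t: 8.97
ee_pos: [0.4565, 0.0827, 0.2409]
tool_rot: [0.105, -0.105, 0.699, -0.699]
contact_force: [-0.3, -0.0, -0.5]
gripper_width: -0.0001
```

```bash
python3 -m handwheel '{"linear":[[0,-0.3,0],[0,-1,0],[0,-1.5,0],[0,-1.5,0],[0,-1.5,0]],"delta_rot":[[0,0,0],[0,0,0],[0,0,0],[0,0,0],[0,0,0]],"hand":[0,0,0,0,0]}' 20
```

```text
t: 9.38
ee_pos: [0.4566, 0.0827, 0.2996]
tool_rot: [0.105, -0.105, 0.699, -0.699]
contact_force: [-0.1, -0.4, 0.0]
gripper_width: 0.0001
```

```bash
python3 -m handwheel '{"linear":[[1,-1,2],[2,0,3],[2,0,3],[2,0,3],[2,0,3]],"delta_rot":[[0,0,0],[0,0,0],[0,0,0],[0,0,0],[0,0,0]],"hand":[0,0,0,0,0]}' 20; python3 -m handwheel '{"linear":[[2,0,3],[1,0,1],[0,0,0],[0,0,0],[0,0,0]],"delta_rot":[[0,0,0],[0,0,0],[0,0,0],[0,0,0],[0,0,0]],"hand":[0,0,0,0,0]}' 20
python3 - <<'E'
from h import *
go([.457,.082,.234])
for c in("top","side"):
    s=r.snapshot(c)
    cv2.imwrite(f"pics/{c}7.png",s["frame"])
    cv2.imwrite(f"pics/{c}7c.png",cv2.resize(s["frame"][150:300,200:380],None,fx=4,fy=4))
    f=s["frame"].astype(int);m=(f[...,2]>120)&(f[...,1]<70)&(f[...,0]<70)
    n,l,st,ce=cv2.connectedComponentsWithStats(m.astype(np.uint8))
    for i in range(1,n):
        if st[i,4]>30: 
            v,u=np.nonzero(l==i);print(c,ce[i],np.median([w(s,(a,b)) for a,b in zip(u,v)],0))
E
```

```text
t: 9.8
ee_pos: [0.411, -0.0788, 0.3092]
tool_rot: [-0.105, 0.105, -0.699, 0.699]
contact_force: [1.0, -0.5, 0.7]
gripper_width: -0.0002
t: 10.22
ee_pos: [0.395, -0.1242, 0.309]
tool_rot: [0.105, -0.105, 0.699, -0.699]
contact_force: [0.3, 0.5, -0.1]
gripper_width: 0.0
t 10.2167 pos [ 0.395  -0.1242  0.309 ] F [ 0.3  0.5 -0.1] grip 0.0
[[-0.956  0.     0.293]
 [-0.293  0.    -0.956]
 [-0.    -1.    -0.   ]]
tool shift cm [-11.97   7.5  -17.9 ]
top [215.14285714 225.49450549] [0.48302224 0.40600343 0.0898769 ]
top [314.95454545 230.56060606] [0.45822345 0.07987981 0.16165307]
side [309.25714286 206.66666667] [0.58575237 0.01045465 0.03702465]
side [326.44029851 229.46268657] [0.45661023 0.08342573 0.16088119]
side [232.47260274 322.67808219] [0.48342358 0.40785994 0.08992048]
```

View pics/side7.png

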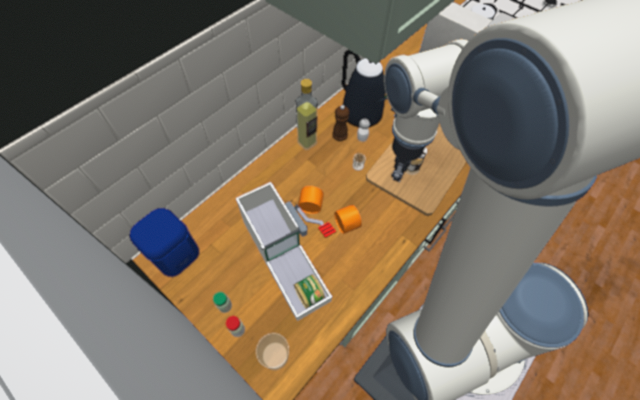

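View pics/side7c.png

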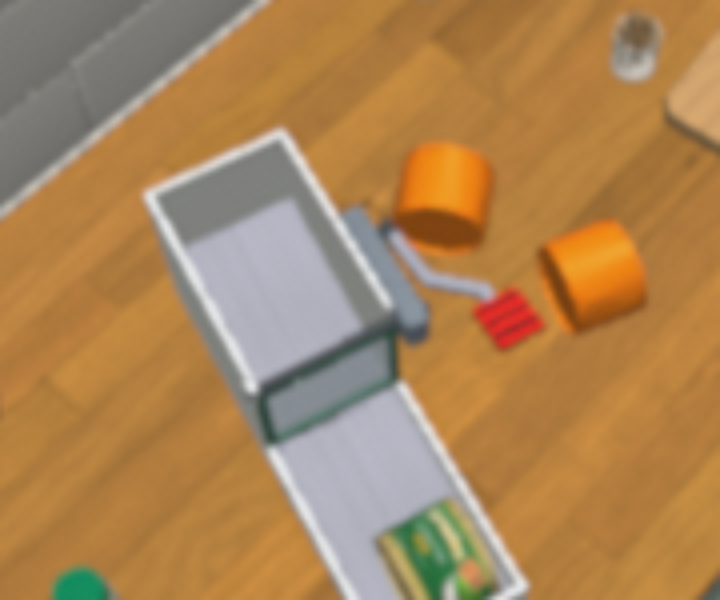

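The lid is shut, hanging straight down at (330,385). The pad is back at its rest height of 161 mm, the tin lies in the tray at (445,555), and nothing else appears to have moved. The arm is clear, so I'm handing in.

```bash
python3 -c "
from bench import r
print(r.sign_off())"
```

```text
the job is handed in; nothing more can be done
None
```

The job is done and handed in at about 10 s of the allowed 35. The tin is lying in the tray and the lid is shut.

- **Pressing:** I pushed the lever's red pad down with closed fingertips until it hit its stop, where the force rose to 19 N. The lid opened fully and the tin rolled out against the tray's front rim by itself.
- **Easing back:** I raised the lever at about 24 mm/s, slowing to 18 mm/s near the top. The fingers stayed on the pad (3 to 5 N) until the lid was almost shut. They still carried 1.6 N about 1 mm below the rest height, and the force reached zero only above it.
- **Last checks:** In the last pictures the lid hangs straight down, and the pad is back at its resting height of 161 mm. The robot touches nothing, and the things in the side view look where they were. I compared the bystanders by eye and measured only the red spice jar, which had not moved. The arm may hide the jam jar in that view, so I could not confirm it; the fingers passed well above it.

No check failed. In the last side view my red-colour filter also picked out a patch near (309,207), on the orange look-alike, which I ignored.

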